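# Seat the brass insert in the stone sample with the lever press

## Task

Two alike bench lever presses stand on the bench; one has a pale stone sample on its bed with a brass insert standing proud of it. Pull that press's lever all the way down to the end of its stroke so that the insert is pushed flush, hold it down for a moment, then ease the lever slowly all the way back up to its rest and let go, never letting it spring back. Leave the lever of the empty press alone.

Things in the scene. Friction and masses are not known exactly. Their poses are not given: they have to be found in the camera images.
- press_grip (a point): centre of the black hand grip on the loaded press's lever: level round bar, diameter 24, length 80 mm, sleeve free to turn, 310 mm above the bench at rest, 120 at the end of the stroke, clear all round but for the steel arm 65 mm along +y. Axes turn with the lever: y along the bar; at rest z up, x level towards the press. The lever's pivot (axis parallel to y) is at x +198, z -96 mm from here.
- press_lever (a joint): lever angle of the loaded press (grey, 250 mm tall), rad: 0 at rest, arm (220 mm pivot to grip) rising 0.45 rad above level towards the robot; grows as the grip is pulled down; hard stop at 0.9, arm 0.45 rad below level. Sprung: the pull at the grip grows from about 2 N to 10 N, and if let go low down it flies back up.
- insert (a joint): how far the brass insert (diameter 16 mm) is pushed into the pale stone sample (130 x 160 x 20 mm) on the loaded press, m: starts at 0 to 0.003, flush at 0.012, at most 0.014. The ram meets it at about 0.6 rad of lever and has it flush at the end of the stroke; it then stays down.
- spare_lever (a joint): lever angle of the other, empty press of the same kind, rad: 0 at rest, where it is to stay. It stands 320 to 610 mm to the side of the loaded press, on the other side of the line straight ahead of the robot; its grip and lever are just as high (its highest point 325 mm), so pass above it.

How it is judged:
On the way, in this order (a step that is already met when the one before it is completed fails the run):
1. the loaded press's lever is held at the end of its stroke (over 0.80 of 0.90 rad) with the insert flush to about 3 mm (value of joint press_lever above 0.8 rad and value of joint insert above 0.009 m), for 0.2 s.
2. the lever is back up at its rest (under 0.08 rad) (value of joint press_lever below 0.08 rad), for 0.2 s.
At the end, for the whole second after the job is handed in: The insert is pushed down to within 3 mm of flush (joint over 0.009 m), the loaded press's lever is at rest (under 0.08 rad) and the empty press's lever is at rest (under 0.08 rad) (value of joint each of press_lever, spare_lever below 0.08 rad and value of joint insert above 0.009 m); the robot touches nothing.
It fails at once if the loaded press's lever springs back (rises faster than 1.5 rad/s, about 0.33 m/s at the grip) (velocity of joint press_lever below -1.5 rad/s).
It fails at once if the empty press's lever is pulled (over 0.2 rad) (value of joint spare_lever above 0.2 rad).
It also fails if it takes over 48 s, if anything falls off the work surface, if the arm or the gripper's body presses on something with over 40 N, if the wrist force passes 120 N, or if a joint passes its speed limit or range.

## Robot

A 6-joint arm with a two-finger parallel gripper is mounted at the origin on the work surface. World frame = base frame: x ahead of the robot, y to its left, z up, the work surface at z = 0. Lengths are in m, angles in rad, forces in N, time in s.
With the tool pointing down it reaches from about 0.375 to 0.975 m from the base axis. Payload 3.8 kg.
Tool frame: the origin (TCP) lies at the very end of the fingers, on their centre line; the grasp point (between the pads) lies 19 mm behind it; z points along the fingers, y is the direction in which the jaws open and shut (so a half turn about z gives the same grasp; the last joint's range is limited). The gripper opens to 85 mm and grips with 20 to 120 N. Pads are 22 mm wide; open, the fingers measure 114 mm over their backs; the gripper's body (76 mm by 85 mm) begins 54 mm behind the grasp point. The pads swing forward as they close: fully open they stand 13 mm farther back than shut.
Start: joints at [-0.037, 0.264, 1.604, -0, 1.274, -0.037], TCP at [0.675, -0, 0.208] pointing down, gripper open.
Joint ranges: [-2.63, 2.63], [-0.94, 2.18], [0.31, 2.57], [-1.31, 4.45], [0, 2.66], [-2.55, 2.55]. Speed limits (rad/s): [2.57, 2.57, 3.14, 3.14, 3.14, 3.14].

## Interface

Orientations are given as a rotation vector (axis times angle).
In Python, from workcell import bot, viewer, finish_job gives the robot as it stands.
- The arm moves only by the tool servo_tool, never from a script. Its argument "plan" is a list that holds one entry, the list of rows, each a list of 6 numbers: the shift along the tool's x, y, z in cm, then the turn, a rotation vector about the tool's x, y, z in degrees. A call has 1 to 20 rows; each row is the pose to reach, as a shift and turn from the pose measured when the call began, along the tool's axes at that moment; what a row does not reach only later rows make up. A row lasts 1/12 s, in which the tool goes at most 41.7 mm and 7.16 degrees, less where a joint would pass 70% of its speed; a pose out of reach is approached as far as the arm can. A call with a gripper value outside its range is refused whole. "claw" is the finger opening in cm, from 0 to 8.54, set as the call begins (left out, the last holds). The fingers move at their own pace and stop on an object; "grip_force" is the grip in N (left out, the last holds). Time passes only in rows, so rows that repeat a pose let the fingers close. It gives the time, the measured TCP pose, the force and the opening at its end, in the units of the state.
- bot.read_state(): the state, without advancing time (a new reading comes with each control period).
- viewer.read_camera(name): name is "scene" or "side" or "wrist"; returns a dict with "color" (384x512x3 uint8, red, green, blue), "fx", "fy", "cx", "cy" (pixels), "eye" and "rotation" of the camera in the world; the wrist camera has in their place "T_tool_cam" (4x4, takes a point from camera to tool coordinates, whose origin is the TCP and whose axes are the flange's). Camera axes: x right, y down, z forward; pixel columns grow to the right and rows downward; lengths in m; the calibration is good to about 2 mm. The wrist camera is an equidistant fisheye: a pixel r from the principal point sees the ray r / f radians off the axis. A picture is of the moment at which its call begins: read the wrist's pose just before it. There is no depth.
- finish_job(): hands the job in, once; it reports no verdict.
The state is a dict: "time": time; "q": joint angles; "joint_vel": joint speeds; "joint_torque": joint torques, N m; "tool_pos": TCP position; "tcp_rot": TCP orientation; "wrist_force": force on the tool from outside, world axes, zero at the start; "torque": the same for the moment, N m; "width": opening from 0.0 (shut) to 1.0 (fully open).
Only numpy, scipy, OpenCV 4.12 (cv2) and the standard library are available. Lean on these libraries where they do the work, as an engineer would, in place of code of your own. Each camera call takes 0.05 s, during which the arm holds its last target.

## Working session

There is one attempt and no reset: what is moved stays moved. The work goes in short steps, Python scripts to look and compute and a tool call to move; the robot and the scene stay as the last step left them, time stands still between calls to the robot, and variables do not carry over. Pictures are saved under pics/ and viewed, and the job is handed in when it is done.

Besides the shell and the picture viewer there is one more tool, called after "Emit:" as name(argument=value, ...), one argument or row to a line, values as JSON. servo_tool: Moves the arm, as the interface text tells. Its arguments: {"type":"object","properties":{"plan":{"type":"array"},"claw":{"type":"number"},"grip_force":{"type":"number"}},"required":["plan"]}

```bash
mkdir -p pics; ls
python3 - <<'E'
from workcell import bot, viewer
import cv2
s=bot.read_state(); print({k:s[k] for k in('time','q','tool_pos','tcp_rot','wrist_force','width')})
for n in('scene','side','wrist'):
    c=viewer.read_camera(n); cv2.imwrite(f'pics/{n}0.png',c['color'][:,:,::-1]); print(n,{k:v for k,v in c.items() if k!='color'})
E
```

```text
pics
{'time': 0.0, 'q': array([-3.69244229e-02,  2.64792387e-01,  1.60541444e+00,  2.25003026e-06,
        1.27368761e+00, -3.68693897e-02]), 'tool_pos': array([6.74199267e-01, 1.20430015e-05, 2.07113811e-01]), 'tcp_rot': array([-2.22030902, -2.22018536,  0.00245679]), 'wrist_force': array([ 0.76885266, -0.23247358,  0.69448886]), 'width': 1.0019487414936519}
scene {'fx': 385.3912154803278, 'fy': 385.3912154803278, 'cx': 256.0492708251874, 'cy': 187.4205956005173, 'eye': array([ 1.23571807, -0.45583852,  1.06931704]), 'rotation': array([-2.18090133, -1.18448716,  0.44474908])}
side {'fx': 441.12132675276166, 'fy': 441.12132675276166, 'cx': 255.45224616464583, 'cy': 192.59827290452785, 'eye': array([ 7.58492776e-05, -6.92782271e-01,  8.19331997e-01]), 'rotation': array([-2.04256326,  0.80220993, -0.46022879])}
wrist {'fx': 297.3186396354542, 'fy': 297.3186396354542, 'cx': 251.70871137039998, 'cy': 192.6866441883132, 'T_tool_cam': array([[-9.03538762e-04, -9.64572338e-01, -2.63816962e-01,
         6.63073963e-02],
       [ 9.99999255e-01, -1.08802838e-03,  5.53201691e-04,
        -2.98213401e-04],
       [-8.20643390e-04, -2.63816265e-01,  9.64572602e-01,
        -1.65279796e-01],
       [ 0.00000000e+00,  0.00000000e+00,  0.00000000e+00,
         1.00000000e+00]])}
```

View pics/scene0.png

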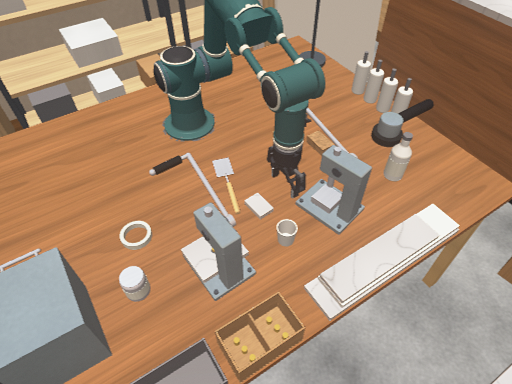

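View pics/side0.png

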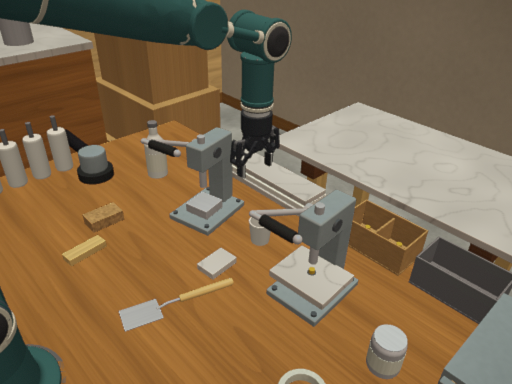

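View pics/wrist0.png

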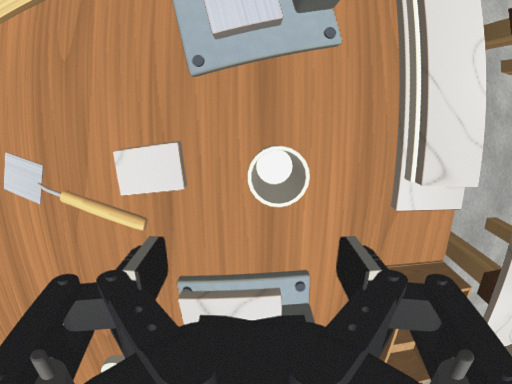

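The loaded press is the one on the left in the scene view (grip about (168,165)) and nearer in the side view (grip about (279,229)). The empty press is on the +y side. I'll zoom in on the grip.

Run:
```python
import cv2,numpy as np
a=cv2.imread('pics/scene0.png')[135:255,135:255]; b=cv2.imread('pics/side0.png')[190:310,240:360]
o=np.hstack([cv2.resize(x,None,fx=3.3,fy=3.3,interpolation=cv2.INTER_CUBIC) for x in(a,b)])
cv2.imwrite('pics/z0.png',o)
for n,r in(('scene',(140,185,140,195)),('side',(200,250,245,310))):
    i=cv2.imread(f'pics/{n}0.png')[r[0]:r[1],r[2]:r[3]]
    m=(i.max(2)<55).astype('uint8')
    k,l,st,ce=cv2.connectedComponentsWithStats(m)
    for j in range(1,k):
        if st[j,4]>40:
            p=np.argwhere(l==j)[:,::-1]+[r[2],r[0]]
            print(n,st[j,4],p.mean(0),cv2.minAreaRect(p.astype('float32')))
```

```text
side 421 [276.86698337 227.81947743] ((277.2231140136719, 227.984619140625), (39.56707763671875, 11.163125991821289), 29.74488067626953)
```

View pics/z0.png

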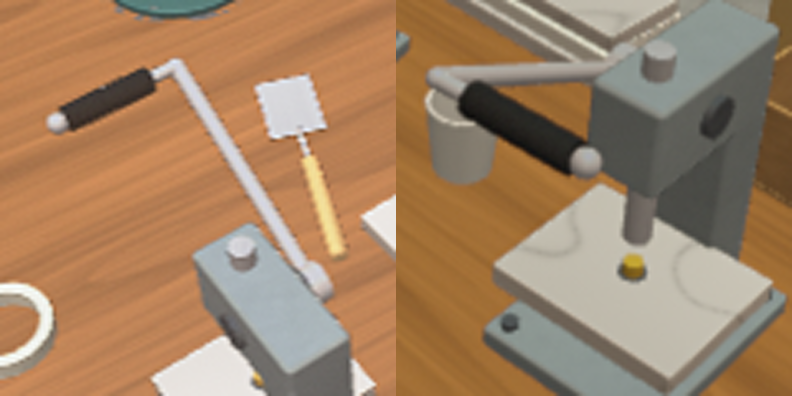

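```bash
cat > h.py <<'E'
import cv2,numpy as np,json
from scipy.spatial.transform import Rotation as R
from scipy.optimize import least_squares
C={'scene':(385.391,256.049,187.421,[1.23571807,-0.45583852,1.06931704],[-2.18090133,-1.18448716,0.44474908]),
'side':(441.121,255.452,192.598,[7.58e-5,-0.692782271,0.819331997],[-2.04256326,0.80220993,-0.46022879])}
def proj(n,P):
    f,cx,cy,e,r=C[n]; p=R.from_rotvec(r).inv().apply(np.atleast_2d(P)-e); return p[:,:2]/p[:,2:]*f+[cx,cy]
def ray(n,uv):
    f,cx,cy,e,r=C[n]; d=R.from_rotvec(r).apply([(uv[0]-cx)/f,(uv[1]-cy)/f,1]); return np.array(e),d/np.linalg.norm(d)
def tri(a,b):
    s=least_squares(lambda P:np.r_[proj('scene',P)[0]-a,proj('side',P)[0]-b],[.5,-.2,.3]); return s.x,s.fun
E
python3 - <<'E'
from h import *
P={}
for k,a,b in(('far',(181.4,159.2),(261.8,220.3)),('near',(155,170.2),(293.3,238.5)),('ball',(152.3,172),(297.6,239.1)),('elbow',(188.3,155.3),(252.4,213))):
    x,f=tri(a,b);P[k]=x;print(k,x.round(4),f.round(1))
d=P['far']-P['near'];print(np.linalg.norm(d),d/np.linalg.norm(d),np.degrees(np.arctan2(-d[0],d[1])),(P['far']+P['near'])/2)
E
```

```text
far [ 0.4826 -0.2203  0.3074] [-0.2  0.3 -0.2 -0.2]
near [ 0.4845 -0.2998  0.3102] [-0.3  0.4 -0.3 -0.2]
ball [ 0.4875 -0.3078  0.3117] [-0.1  0.1 -0.1 -0.1]
elbow [ 0.4813 -0.1964  0.3114] [ 0.2 -0.3  0.2  0.2]
0.07948631411374732 [-0.02422512  0.999098   -0.03487585] 1.3889779540386702 [ 0.48351822 -0.26004546  0.30882937]
```

The grip is at about (0.4835, -0.260, 0.309). It measures 79.5 mm long and lies level at 310 mm, as it should, with a yaw of about 2–3°. I'll lift, cross above it, and look again with the wrist camera.

Emit:
servo_tool(
  plan=[
    [[0, 0, -4, 0, 0, 0], [0, 0, -8, 0, 0, 0], [0, 0, -12, 0, 0, 0], [0, 0, -16, 0, 0, 0], [0, 0, -20, 0, 0, 0], [0, 0, -24, 0, 0, 0], [-2.6, -1.9, -25, 0, 0, 0], [-5.2, -3.8, -25, 0, 0, -2.5], [-7.8, -5.7, -25, 0, 0, -2.5], [-10.4, -7.6, -25, 0, 0, -2.5], [-13, -9.5, -25, 0, 0, -2.5], [-15.6, -11.4, -25, 0, 0, -2.5], [-18.2, -13.3, -25, 0, 0, -2.5], [-20.8, -15.2, -25, 0, 0, -2.5], [-23.4, -17.1, -25, 0, 0, -2.5], [-26, -19, -25, 0, 0, -2.5], [-26, -19, -25, 0, 0, -2.5], [-26, -19, -25, 0, 0, -2.5], [-26, -19, -25, 0, 0, -2.5]],
  ],
  claw=8.54,
)

```text
time: 1.73
tool_pos: [0.4849, -0.2598, 0.4575]
tcp_rot: [-2.172, -2.267, 0.001]
wrist_force: [0.3, -1.3, 0.0]
width: 1.001
```

Run:
```python
from workcell import bot, viewer
import cv2,numpy as np
from h import R
s=bot.read_state(); print({k:s[k] for k in('time','q','tool_pos','tcp_rot','wrist_force','width')})
c=viewer.read_camera('wrist'); cv2.imwrite('pics/wrist1.png',c['color'][:,:,::-1])
T=np.eye(4);T[:3,:3]=R.from_rotvec(s['tcp_rot']).as_matrix();T[:3,3]=s['tool_pos'];T=T@c['T_tool_cam']
np.save('T1.npy',T); print(np.degrees(np.arctan2(-T[0,1],T[1,1])),(R.from_rotvec(s['tcp_rot']).as_matrix()).round(3))
# predicted pixel of bar ends
y=np.radians(2.5)
for t in(-.04,0,.04):
    p=np.linalg.inv(T)@[.4835-np.sin(y)*t,-.26+np.cos(y)*t,.31,1]
    th=np.arctan2(np.hypot(*p[:2]),p[2]);u=p[:2]/np.hypot(*p[:2])*th*c['fx']+[c['cx'],c['cy']];print(t,u)
```

```text
{'time': 1.7333, 'q': array([-5.36973633e-01, -2.39741673e-02,  1.47841907e+00, -1.34533530e-04,
        1.68912468e+00, -5.80049049e-01]), 'tool_pos': array([ 0.48490004, -0.25975148,  0.4574927 ]), 'tcp_rot': array([-2.17179133e+00, -2.26738073e+00,  9.02481991e-04]), 'wrist_force': array([ 0.31665506, -1.32354009,  0.0347036 ]), 'width': 1.000767397800682}
-177.5698578730254 [[-0.043  0.999 -0.002]
 [ 0.999  0.043  0.001]
 [ 0.001 -0.002 -1.   ]]
-0.04 [250.83067736 211.01650679]
0 [250.74666825 175.72427901]
0.04 [250.66761626 138.57063891]
```

View pics/wrist1.png

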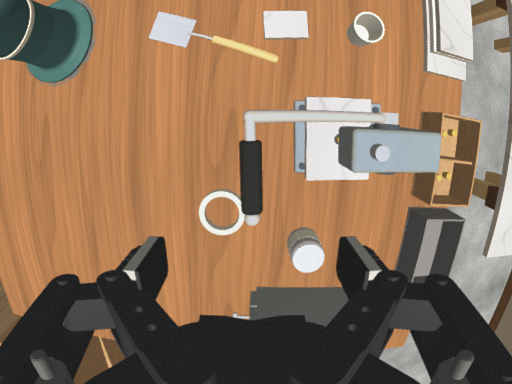

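In the wrist image the bar runs from (251,141) to (251,213), against a prediction of (251,139) to (251,211). So both position and yaw are confirmed. I'll descend astride the bar.

Emit:
servo_tool(
  plan=[
    [[-0.5, -0.1, 2.5, 0, 0, 0], [-0.7, -0.1, 5, 0, 0, 0], [-0.7, -0.1, 7.5, 0, 0, 0], [-0.7, -0.1, 10, 0, 0, 0], [-0.7, -0.1, 12, 0, 0, 0], [-0.7, -0.1, 14, 0, 0, 0], [-0.7, -0.1, 15.5, 0, 0, 0], [-0.7, -0.1, 16.5, 0, 0, 0], [-0.7, -0.1, 17, 0, 0, 0], [-0.7, -0.1, 17, 0, 0, 0], [-0.7, -0.1, 17, 0, 0, 0], [-0.7, -0.1, 17, 0, 0, 0]],
  ],
)

```text
time: 2.78
tool_pos: [0.4851, -0.2665, 0.2889]
tcp_rot: [2.171, 2.27, -0.0]
wrist_force: [-0.2, -1.9, 0.3]
width: 0.999
```

Run:
```python
from workcell import bot, viewer
import cv2,numpy as np
s=bot.read_state(); print({k:s[k] for k in('time','q','tool_pos','tcp_rot','wrist_force','width')})
a=viewer.read_camera('scene')['color'][60:260,100:320,::-1];b=viewer.read_camera('side')['color'][130:330,180:400,::-1]
cv2.imwrite('pics/z2.png',np.hstack([cv2.resize(x,None,fx=1.8,fy=1.8) for x in(a,b)]))
```

```text
{'time': 2.7833, 'q': array([-5.47179571e-01, -7.27910756e-03,  1.76096082e+00, -1.93208553e-04,
        1.38761979e+00, -5.91691969e-01]), 'tool_pos': array([ 0.48507862, -0.26645042,  0.28893637]), 'tcp_rot': array([ 2.17118992e+00,  2.27013131e+00, -1.93468777e-04]), 'wrist_force': array([-0.20610788, -1.89569167,  0.30081101]), 'width': 0.9985964140128526}
```

View pics/z2.png

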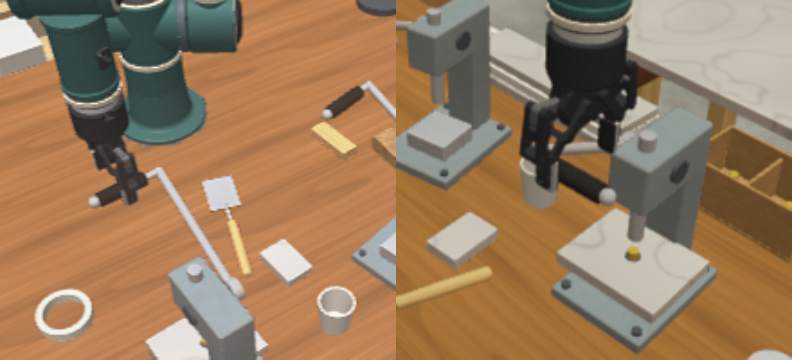

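The fingers straddle the bar in both views, so I'll close.

Emit:
servo_tool(
  plan=[
    [[0, -0.1, 0, 0, 0, 0], [0, -0.15, 0, 0, 0, 0], [0, -0.15, 0, 0, 0, 0], [0, -0.15, 0, 0, 0, 0], [0, -0.15, 0, 0, 0, 0], [0, -0.15, 0, 0, 0, 0], [0, -0.15, 0, 0, 0, 0], [0, -0.15, 0, 0, 0, 0], [0, -0.15, 0, 0, 0, 0], [0, -0.15, 0, 0, 0, 0], [0, -0.15, 0, 0, 0, 0], [0, -0.15, 0, 0, 0, 0]],
  ],
  claw=0,
  grip_force=60,
)

```text
time: 3.88
tool_pos: [0.4836, -0.2667, 0.289]
tcp_rot: [2.171, 2.269, -0.0]
wrist_force: [0.9, -0.1, 0.9]
width: 0.234
```

Run:
```python
import numpy as np
# arc displacements rel. to rest, in cm: tool y = towards press, tool z = down ; start q list
for q in np.arange(0,.901,.05):
    a=.45-q; print(round(q,2), round(100*(.198-.22*np.cos(a)),2), round(100*(.0957-.22*np.sin(a)),2))
```

```text
0.0 -0.01 0.0
0.05 -0.46 1.0
0.1 -0.87 2.03
0.15 -1.22 3.07
0.2 -1.52 4.13
0.25 -1.76 5.2
0.3 -1.95 6.28
0.35 -2.09 7.37
0.4 -2.17 8.47
0.45 -2.2 9.57
0.5 -2.17 10.67
0.55 -2.09 11.77
0.6 -1.95 12.86
0.65 -1.76 13.94
0.7 -1.52 15.01
0.75 -1.22 16.07
0.8 -0.87 17.11
0.85 -0.46 18.14
0.9 -0.01 19.14
```

Run:
```python
from workcell import bot, viewer
import cv2,numpy as np
a=viewer.read_camera('wrist')['color'][90:340,100:400,::-1];b=viewer.read_camera('side')['color'][160:280,220:340,::-1]
cv2.imwrite('pics/z3.png',np.hstack([cv2.resize(a,(456,380)),cv2.resize(b,(340,380),interpolation=cv2.INTER_CUBIC)]))
```

```text
(no output)
```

View pics/z3.png

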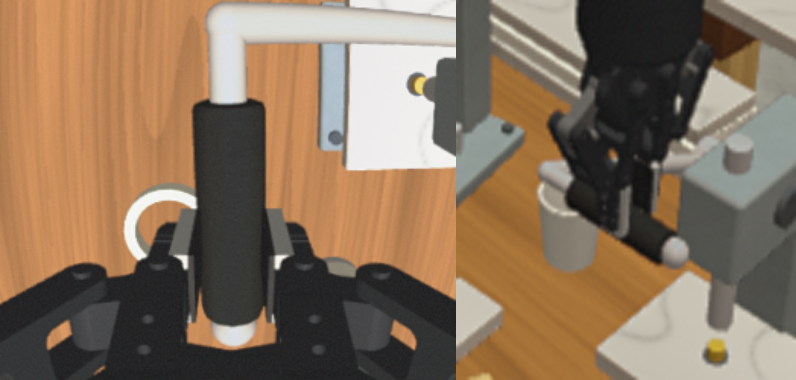

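The bar sits squarely between the pads. I'll start the pull along the arc.

Emit:
servo_tool(
  plan=[
    [[0, -0.25, 0.5, 0, 0, 0], [0, -0.45, 1, 0, 0, 0], [0, -0.65, 1.5, 0, 0, 0], [0, -0.85, 2, 0, 0, 0], [0, -1.05, 2.55, 0, 0, 0], [0, -1.2, 3.1, 0, 0, 0], [0, -1.35, 3.6, 0, 0, 0], [0, -1.5, 4.1, 0, 0, 0], [0, -1.65, 4.65, 0, 0, 0], [0, -1.75, 5.2, 0, 0, 0], [0, -1.75, 5.2, 0, 0, 0], [0, -1.75, 5.2, 0, 0, 0]],
  ],
)

```text
time: 4.98
tool_pos: [0.4662, -0.2678, 0.2366]
tcp_rot: [2.171, 2.269, -0.0]
wrist_force: [3.6, -2.0, 3.2]
width: 0.233
```

Run:
```python
from workcell import bot, viewer
import cv2,numpy as np
s=bot.read_state(); print({k:s[k] for k in('time','tool_pos','tcp_rot','wrist_force','torque','width')})
a=viewer.read_camera('scene')['color'][60:260,100:320,::-1];b=viewer.read_camera('side')['color'][130:330,180:400,::-1]
cv2.imwrite('pics/z4.png',np.hstack([cv2.resize(x,None,fx=1.8,fy=1.8) for x in(a,b)]))
```

```text
{'time': 4.9833, 'tool_pos': array([ 0.46621442, -0.26782585,  0.2366291 ]), 'tcp_rot': array([ 2.17100758e+00,  2.26904970e+00, -3.36913114e-04]), 'wrist_force': array([ 3.61517793, -2.04535441,  3.20626169]), 'torque': array([-0.36056271, -0.57913523,  0.08565998]), 'width': 0.2332892928262935}
```

View pics/z4.png

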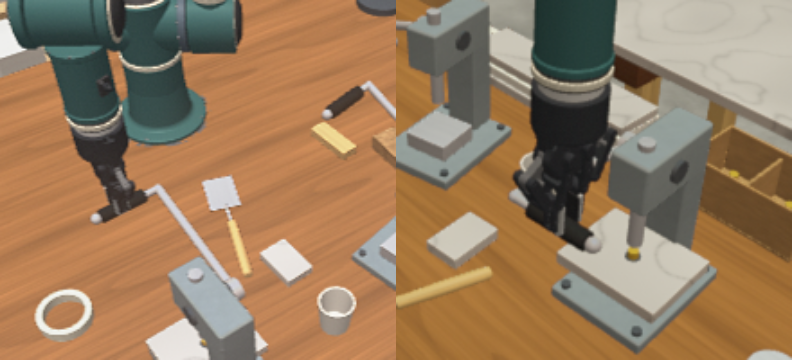

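Emit:
servo_tool(
  plan=[
    [[0, -0.1, 0.5, 0, 0, 0], [0, -0.2, 1.1, 0, 0, 0], [0, -0.3, 2.2, 0, 0, 0], [0, -0.4, 3.3, 0, 0, 0], [0, -0.45, 4.4, 0, 0, 0], [0, -0.4, 5.5, 0, 0, 0], [0, -0.3, 6.6, 0, 0, 0], [0, -0.2, 7.7, 0, 0, 0], [0, -0.1, 8.2, 0, 0, 0], [0, 0, 8.7, 0, 0, 0], [0, 0.1, 9.3, 0, 0, 0], [0, 0.25, 9.8, 0, 0, 0], [0, 0.4, 10.4, 0, 0, 0], [0, 0.55, 10.9, 0, 0, 0], [0, 0.7, 11.4, 0, 0, 0], [0, 0.9, 11.9, 0, 0, 0], [0, 1.1, 12.4, 0, 0, 0], [0, 1.3, 12.9, 0, 0, 0], [0, 1.3, 12.9, 0, 0, 0]],
  ],
)

```text
time: 6.67
tool_pos: [0.4798, -0.267, 0.1076]
tcp_rot: [2.171, 2.269, 0.001]
wrist_force: [1.3, -0.2, 8.2]
width: 0.23
```

Run:
```python
from workcell import bot, viewer
import cv2,numpy as np
s=bot.read_state(); print({k:s[k] for k in('time','tool_pos','tcp_rot','wrist_force','torque','width')})
a=viewer.read_camera('wrist')['color'][90:340,100:400,::-1];b=viewer.read_camera('side')['color'][190:330,230:370,::-1]
cv2.imwrite('pics/z5.png',np.hstack([cv2.resize(a,(420,350)),cv2.resize(b,(350,350),interpolation=cv2.INTER_CUBIC)]))
```

```text
{'time': 6.6667, 'tool_pos': array([ 0.47976766, -0.26699395,  0.10761824]), 'tcp_rot': array([2.17085777e+00, 2.26910753e+00, 8.92709908e-04]), 'wrist_force': array([ 1.34334767, -0.18928032,  8.15050969]), 'torque': array([ 0.07618996, -0.28951208,  0.07262754]), 'width': 0.23026903832736464}
```

View pics/z5.png

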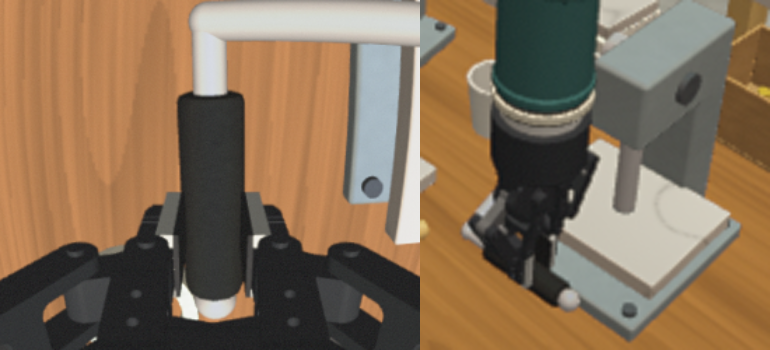

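The grip has dropped 181 mm with no sign of slip, which puts the lever at about 0.85 rad. I'll go on to the stop and hold it there.

Emit:
servo_tool(
  plan=[
    [[0, 0.1, 0.25, 0, 0, 0], [0, 0.2, 0.5, 0, 0, 0], [0, 0.35, 0.75, 0, 0, 0], [0, 0.45, 1.0, 0, 0, 0], [0, 0.45, 1.1, 0, 0, 0], [0, 0.45, 1.2, 0, 0, 0], [0, 0.45, 1.2, 0, 0, 0], [0, 0.45, 1.2, 0, 0, 0], [0, 0.45, 1.2, 0, 0, 0], [0, 0.45, 1.2, 0, 0, 0], [0, 0.45, 1.2, 0, 0, 0]],
  ],
)

```text
time: 7.68
tool_pos: [0.4843, -0.2668, 0.0978]
tcp_rot: [2.17, 2.269, 0.001]
wrist_force: [-2.6, 1.3, 15.9]
width: 0.234
```

Run:
```python
from workcell import bot, viewer
import cv2,numpy as np
s=bot.read_state(); print({k:s[k] for k in('time','tool_pos','tcp_rot','wrist_force','torque','width')})
a=viewer.read_camera('wrist')['color'][90:340,100:400,::-1];b=viewer.read_camera('side')['color'][190:330,230:370,::-1]
cv2.imwrite('pics/z6.png',np.hstack([cv2.resize(a,(420,350)),cv2.resize(b,(350,350),interpolation=cv2.INTER_CUBIC)]))
```

```text
{'time': 7.6833, 'tool_pos': array([ 0.48430652, -0.26678791,  0.09777055]), 'tcp_rot': array([2.17034577e+00, 2.26902953e+00, 1.07468253e-03]), 'wrist_force': array([-2.62322028,  1.32742676, 15.85117593]), 'torque': array([0.30380799, 0.32462251, 0.13466639]), 'width': 0.23386943445836667}
```

View pics/z6.png

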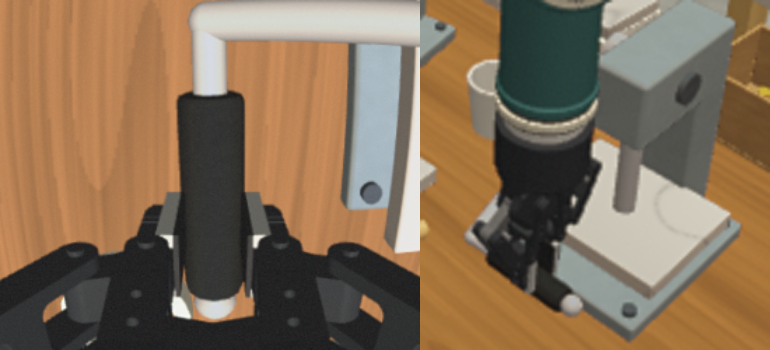

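The drop is 191 mm and the force has risen to 16 N, so the lever is at the stop, and it has been held there. Now I'll ease it up slowly along the arc.

Emit:
servo_tool(
  plan=[
    [[0, -0.1, -0.25, 0, 0, 0], [0, -0.25, -0.5, 0, 0, 0], [0, -0.45, -1.0, 0, 0, 0], [0, -0.65, -1.5, 0, 0, 0], [0, -0.85, -2.0, 0, 0, 0], [0, -1.05, -2.55, 0, 0, 0], [0, -1.2, -3.05, 0, 0, 0], [0, -1.35, -3.6, 0, 0, 0], [0, -1.5, -4.1, 0, 0, 0], [0, -1.65, -4.65, 0, 0, 0], [0, -1.75, -5.2, 0, 0, 0], [0, -1.85, -5.75, 0, 0, 0], [0, -1.95, -6.3, 0, 0, 0], [0, -2.0, -6.8, 0, 0, 0], [0, -2.1, -7.35, 0, 0, 0], [0, -2.15, -7.9, 0, 0, 0], [0, -2.2, -8.45, 0, 0, 0], [0, -2.2, -9.0, 0, 0, 0], [0, -2.2, -9.55, 0, 0, 0], [0, -2.2, -9.55, 0, 0, 0]],
  ],
)

```text
time: 9.45
tool_pos: [0.4622, -0.2681, 0.1945]
tcp_rot: [2.17, 2.269, 0.0]
wrist_force: [1.9, -3.7, 5.3]
width: 0.232
```

Emit:
servo_tool(
  plan=[
    [[0, 0, -0.5, 0, 0, 0], [0, 0.05, -1.0, 0, 0, 0], [0, 0.05, -1.55, 0, 0, 0], [0, 0.1, -2.1, 0, 0, 0], [0, 0.15, -2.6, 0, 0, 0], [0, 0.25, -3.15, 0, 0, 0], [0, 0.35, -3.7, 0, 0, 0], [0, 0.45, -4.25, 0, 0, 0], [0, 0.55, -4.8, 0, 0, 0], [0, 0.7, -5.3, 0, 0, 0], [0, 0.85, -5.85, 0, 0, 0], [0, 1.0, -6.4, 0, 0, 0], [0, 1.15, -6.9, 0, 0, 0], [0, 1.35, -7.4, 0, 0, 0], [0, 1.55, -7.95, 0, 0, 0], [0, 1.75, -8.45, 0, 0, 0], [0, 1.95, -8.95, 0, 0, 0], [0, 2.1, -9.4, 0, 0, 0], [0, 2.1, -9.45, 0, 0, 0], [0, 2.1, -9.45, 0, 0, 0]],
  ],
)

```text
time: 11.12
tool_pos: [0.4837, -0.2667, 0.2892]
tcp_rot: [2.169, 2.268, 0.002]
wrist_force: [4.5, -2.8, 0.6]
width: 0.232
```

Run:
```python
from workcell import bot, viewer
import cv2,numpy as np
s=bot.read_state(); print({k:s[k] for k in('time','tool_pos','tcp_rot','wrist_force','torque','width')})
a=viewer.read_camera('wrist')['color'][90:340,100:400,::-1];b=viewer.read_camera('side')['color'][190:330,230:370,::-1]
cv2.imwrite('pics/z7.png',np.hstack([cv2.resize(a,(420,350)),cv2.resize(b,(350,350),interpolation=cv2.INTER_CUBIC)]))
```

```text
{'time': 11.1167, 'tool_pos': array([ 0.48366349, -0.26669099,  0.28922241]), 'tcp_rot': array([2.16909894e+00, 2.26837645e+00, 2.12948039e-03]), 'wrist_force': array([ 4.45079717, -2.81943395,  0.57738333]), 'torque': array([-0.29390735, -0.62044392,  0.08271374]), 'width': 0.23211456460995392}
```

View pics/z7.png

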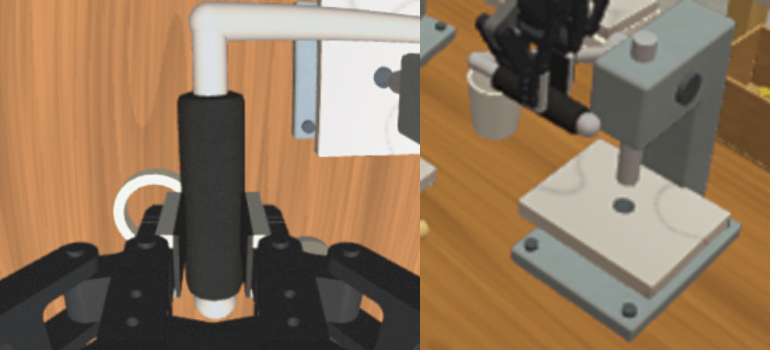

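The tool is back at its grasp height (0.289), so the lever is at rest. In the side view at about (623,205) the insert no longer stands proud. Now I'll release and rise straight up.

Emit:
servo_tool(
  plan=[
    [[0, 0, 0, 0, 0, 0], [0, 0, 0, 0, 0, 0], [0, 0, 0, 0, 0, 0], [0, 0, 0, 0, 0, 0], [0, 0, 0, 0, 0, 0], [0, 0, 0, 0, 0, 0], [0, 0, 0, 0, 0, 0], [0, 0, 0, 0, 0, 0], [0, 0, 0, 0, 0, 0], [0, 0, 0, 0, 0, 0], [0, 0, 0, 0, 0, 0], [0, 0, 0, 0, 0, 0]],
  ],
  claw=8.54,
)

```text
time: 12.22
tool_pos: [0.4834, -0.2667, 0.2888]
tcp_rot: [2.17, 2.269, 0.002]
wrist_force: [1.7, 0.6, 0.3]
width: 1.002
```

Run:
```python
from workcell import bot, viewer
import cv2,numpy as np
s=bot.read_state(); print({k:s[k] for k in('time','tool_pos','wrist_force','width')})
a=viewer.read_camera('wrist')['color'][90:340,100:400,::-1];b=viewer.read_camera('side')['color'][190:330,230:370,::-1]
cv2.imwrite('pics/z8.png',np.hstack([cv2.resize(a,(420,350)),cv2.resize(b,(350,350),interpolation=cv2.INTER_CUBIC)]))
```

```text
{'time': 12.2167, 'tool_pos': array([ 0.48341263, -0.26670999,  0.28877798]), 'wrist_force': array([1.67509914, 0.63427647, 0.34523649]), 'width': 1.001867660609306}
```

View pics/z8.png

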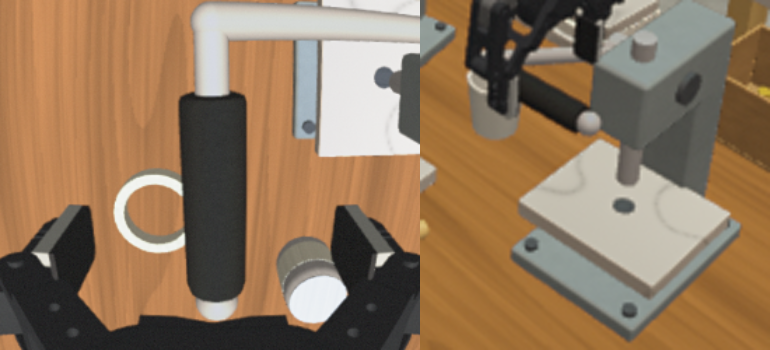

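The fingers are open and clear on both sides, and the bar stayed in place. I'll rise.

Emit:
servo_tool(
  plan=[
    [[0, 0, -1, 0, 0, 0], [0, 0, -3, 0, 0, 0], [0, 0, -5.5, 0, 0, 0], [0, 0, -8, 0, 0, 0], [0, 0, -10.5, 0, 0, 0], [0, 0, -13, 0, 0, 0], [0, 0, -15.5, 0, 0, 0], [0, 0, -17, 0, 0, 0], [0, 0, -17, 0, 0, 0], [0, 0, -17, 0, 0, 0], [0, 0, -17, 0, 0, 0], [0, 0, -17, 0, 0, 0], [0, 0, -17, 0, 0, 0]],
  ],
)

```text
time: 13.4
tool_pos: [0.4825, -0.2663, 0.4568]
tcp_rot: [-2.171, -2.27, -0.001]
wrist_force: [0.4, -0.2, 0.0]
width: 0.999
```

Run:
```python
from workcell import bot, viewer
import cv2,numpy as np
s=bot.read_state(); print({k:s[k] for k in('time','tool_pos','wrist_force','width','joint_vel')})
A=viewer.read_camera('scene')['color'][:,:,::-1];B=viewer.read_camera('side')['color'][:,:,::-1]
cv2.imwrite('pics/z9.png',np.hstack([cv2.resize(A[60:260,100:320],None,fx=1.8,fy=1.8),cv2.resize(B[130:330,180:400],None,fx=1.8,fy=1.8)]))
b=B[200:250,245:310]; m=(b.max(2)<55).astype('uint8');k,l,st,ce=cv2.connectedComponentsWithStats(m)
for j in range(1,k):
    if st[j,4]>40: print(st[j,4],ce[j]+[245,200])
for n,I in(('scene',A),('side',B)):
    I0=cv2.imread(f'pics/{n}0.png'); 
    cv2.imwrite(f'pics/{n}9.png',I)
```

```text
{'time': 13.4, 'tool_pos': array([ 0.48247623, -0.266259  ,  0.45681261]), 'wrist_force': array([ 0.41368345, -0.17339284,  0.0352698 ]), 'width': 0.9989016476196573, 'joint_vel': array([ 6.31018517e-05, -2.29407358e-03, -6.28210195e-03, -1.93111843e-03,
        1.35250399e-03,  1.64050858e-05])}
422 [276.90758294 227.82701422]
```

View pics/z9.png

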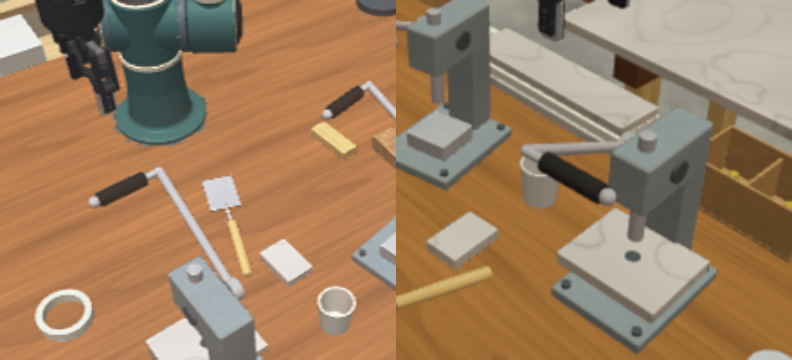

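The grip centroid in the side view is (276.9, 227.8), the same as at the start. The insert is down, the empty press hasn't moved, and the gripper is clear. Handing in.

```bash
python3 -c "
from workcell import finish_job
print(finish_job())"
```

```text
the job is handed in; nothing more can be done
None
```

I pulled the loaded press's lever down to its stop and held it there. I then eased it back up to rest over about 3.4 s, let go and lifted clear. The job was handed in at about 13.5 s of the 48 s allowed, and no verdict was reported.

- **End of stroke:** the grip came down 191 mm, the full stroke. The force rose to about 16 N at the stop, and I held it there for about half a second.
- **Insert:** the camera shows only a dark ring where the brass stood proud. I did not measure its depth; I take it as flush because the lever reached the stop.
- **Return:** with the lever back up, the tool was at its grasp height to within 0.3 mm. After release, the grip's image was within 0.05 pixel of where it started.
- **Speed on the way up:** about 0.3 rad/s by plan, against the 1.5 rad/s limit. The lever's own speed was not read directly.
- **Empty press:** I saw no change in it, and the arm never went near it.
- **Gripper:** it ended open, 147 mm above the grip, with wrist force near zero.

One reading disagreed. While gripping the 24 mm bar, the opening read about 20 mm. A wrist picture showed the bar properly between the pads, and it did not slip.

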